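# Open the swing-bolt sample canister

## Robot

A 6-joint arm with a two-finger parallel gripper is mounted at the origin on the work surface. World frame = base frame: x ahead of the robot, y to its left, z up, the work surface at z = 0. Lengths are in m, angles in rad, forces in N, time in s.
With the tool pointing down it reaches from about 0.225 to 0.875 m from the base axis. Payload 3.4 kg.
Tool frame: the origin (TCP) lies at the very end of the fingers, on their centre line; the grasp point (between the pads) lies 19 mm behind it; z points along the fingers, y is the line along which they close (so a half turn about z gives the same grasp; the last joint's range is limited). The gripper opens to 85 mm and grips with 20 to 120 N. Pads are 22 mm wide; open, the fingers measure 114 mm over their backs; the gripper's body (76 mm by 85 mm) begins 54 mm behind the grasp point. The pads swing forward as they close: fully open they stand 13 mm farther back than shut.
Start: joints at [-1.273, 0.276, 1.505, -0, 1.361, -0.121], TCP at [0.234, -0.525, 0.231] pointing down, gripper open.
Joint ranges: [-2.89, 2.89], [-0.75, 2.08], [0.22, 2.7], [-1.18, 4.32], [0.11, 2.71], [-2.7, 2.7]. Speed limits (rad/s): [2.57, 2.57, 3.14, 3.14, 3.14, 3.14].

## Interface

Orientations are given as [roll, pitch, yaw] about the fixed x, y, z axes, in that order (R = Rz(yaw) Ry(pitch) Rx(roll)).
In Python, from plant import status, imaging, job gives the robot as it stands.
- The arm moves only by the tool send_rows, never from a script. Its argument "plan" is a list that holds one entry, the list of rows, each a list of 4 numbers: the shift along the tool's x, y, z in mm, then the turn about the tool's z in degrees. A call has 1 to 10 rows; each row is the pose to reach, as a shift and turn from the pose commanded when the call began, along the tool's axes at that moment; what a row does not reach only later rows make up. A row lasts 1/8 s, in which the tool goes at most 62.5 mm and 10.7 degrees, less where a joint would pass 70% of its speed; a pose out of reach is approached as far as the arm can. A call with a gripper value outside its range is refused whole. "fingers" is the closure, from -1 (fully open) to 1 (shut), so that 0 is half open, set as the call begins (left out, the last holds). The fingers move at their own pace and stop on an object; "force" is the grip in N (left out, the last holds). Time passes only in rows, so rows that repeat a pose let the fingers close. It gives the time, the measured TCP pose, the force, the opening and the grip force at its end, in the units of the state.
- status.get_obs(): the state, without advancing time (a new reading comes with each control period).
- imaging.capture(name): name is "scene" or "side" or "wrist"; returns the picture (480x640x3 uint8, blue, green, red); there is no depth.
- imaging.camera_params(name): a dict with "vertical_fov" (degrees; the focal length in pixels is half the picture's height over the tangent of half this angle, whatever the lens; pixels are square), "cx", "cy" (the principal point, pixels), "R" (3x3) and "t" (3): a world point X has camera coordinates R X + t. Camera axes: x right, y down, z forward; pixel columns grow to the right and rows downward; lengths in m; the calibration is good to about 2 mm. A picture is of the moment at which its call begins: read the wrist's pose just before it. camera_params takes no time and is no camera call; for the wrist camera it gives the pose at the moment of the call.
- job.hand_in(): hands the job in; it is judged then, once.
Trained networks look in the newest picture that a camera, given by its name, has taken for a name from the list of things; names that differ only in an ending like _2 or _b are one class to them, and where a whole thing is asked for, a point or a joint stands for the part that bears it (a point fixed in the world has none). Each returns a list of dicts, best first, with "p" (0 to 1); they miss things now and then, are a little off and sometimes report something else, mostly with a low value. They report only what shows in the picture. A call takes as long as a camera call.
- imaging.spot_in(camera, target): "at" ([row, column] in pixels, amid what is visible of it).
- imaging.regions_of(camera, target): "region" (480x640 bool, what is visible of it) and "at" ([row, column] in pixels, amid what is visible of it).
The state is a dict: "clock": time; "joint_positions": joint angles; "joint_velocities": joint speeds; "effort": joint torques, N m; "ee_pos": TCP position; "eef_rot": TCP orientation; "contact_force": force on the tool from outside, world axes, zero at the start; "ft_torque": the same for the moment, N m; "gripper_width": finger opening in m; "grip_force": force on a finger pad.
Only numpy, scipy, OpenCV 4.12 (cv2) and the standard library are available. Lean on these libraries where they do the work, as an engineer would, in place of code of your own. Each camera call takes 0.05 s, during which the arm holds its last target. There are 200 camera calls.

## Task

Open the metal canister: loosen the wing nut far enough (anticlockwise from above) for it to clear the slotted lug, swing the hinged bolt out of the slot and let it lie down in front, then swing the lid well aside by its knob, nearly to its stop (more than seventy degrees), so that the tubes inside can be reached. Leave everything else on the bench where it is.

Things in the scene. Friction and masses are not known exactly. Their poses are not given: they have to be found in the camera images.
- canister: Round metal canister fixed to the bench, 124 mm across, 110 mm high to its flat lid; origin at the centre of its underside, z up. Its -x side (roughly towards the robot) carries the swing bolt, 86 mm from the centre; its +x side the lid's pivot post. The black lid knob stands 12 mm from the centre along +x.
- lug (a point): Centre of the top face of the lid's slotted lug, on the bolt's axis when shut, 108 mm above the bench; moves with the lid; axes as the canister's when shut. Slot 14 mm wide, open to -x; two prongs, each 13 mm wide, end 20 mm from here along -x in a lip 4.5 mm high.
- wing_grip (a point): Centre of the wing nut's flat plate, on the bolt's axis, 139 mm above the bench when tight. x: along the wings (the canister's y when tight), z: up along the bolt. Plate 12 mm thick, 44 mm long, 15 mm below to 7 above here; ears to 70 mm span, 15 mm above. Washer 28 mm across below, underside 30 mm under here. The 10 mm bolt end stands 19 (loose) to 27 mm (tight) above here.
- wing_nut (a joint): turn of the wing nut, rad: 0 = tight, grows anticlockwise seen from above (loosening), captive end stop at 3.4. Coarse thread: it rises 2.4 mm per rad. Stiff (about 0.08 N m), stays where left. Below about 1.8 the washer is caught behind the lug's lip and the bolt cannot swing; from 2.6 it clears freely.
- swing_bolt (a joint): swing of the hinged bolt, rad: 0 = upright in the slot, grows as it swings outwards (canister's -x), stop at 1.65 (just past level). Moves easily; past about 0.5 it falls down by itself when nothing holds it.
- bolt_hinge (a point): Hinge of the bolt, 30 mm above the bench, 86 mm from the canister's centre along its -x; the hinge axis is the canister's y. The tip of the bolt is 136 mm from it.
- lid (a joint): swing of the lid about its upright pivot, rad: 0 = shut, grows as the lid swings aside towards the canister's +y (clockwise seen from above), stop at 1.6. Stiff (0.12 N m), stays where left. The bolt in the slot blocks it.
- lid_knob (a point): Centre of the round black knob on the lid, 32 mm across, top 19 mm above this point, underside 18 mm below it; the lid's top face is 26 mm below it. It is 66 mm from the pivot and moves with the lid.
- lid_pivot (a point): Upright pivot of the lid, 78 mm from the canister's centre along its +x, 110 mm above the bench.
- block_heater: White block heater fixed to the bench, 150 x 140 mm, 117 mm high; beside the canister, left or right of it; origin at the centre of its underside. Not to be used.
- dish_stack: Bystander: two stacked clear glass dishes, 84 mm across, 32 mm high, standing between the canister and the block heater; origin at the centre of its underside.
- media_bottle: Bystander: bottle, 60 mm across, 120 mm high, at the back; origin at the centre of its underside.
- tube_rack: Bystander: white block rack of capped tubes, 70 x 160 mm, 68 mm high, at the back; origin at the centre of its underside.
- steel_tray: Bystander: shallow metal tray 120 x 200 mm with two rods in it, at the right; origin at the centre of its underside.
- pipette: Bystander: hand pipette about 190 mm long lying at the left; origin at the centre of its underside.
- beaker: Bystander: open glass beaker, 70 mm across, 80 mm high, at the back; origin at the centre of its underside.

How it is judged:
On the way, in this order (a step that is already met when the one before it is completed fails the run):
1. the wing nut is loosened while the bolt is still upright in the slot (value of joint wing_nut above 1.5 rad and value of joint swing_bolt below 0.25 rad), for 0.1 s.
2. the bolt is swung out of the lug and lies down in front, lid still shut (value of joint swing_bolt above 1.4 rad and value of joint lid below 0.2 rad), for 0.1 s.
3. the lid is swung aside (value of joint lid above 1.15 rad), for 0.2 s.
At the end, for the whole second after the job is handed in: The bolt lies down in front (swung more than 1.4 rad), the lid is swung aside by more than 1.15 rad and at rest, and each loose bystander is within 30 mm of where it began (value of joint swing_bolt above 1.4 rad and value of joint lid above 1.15 rad and velocity of joint lid between -0.05 and 0.05 rad/s and distance of each of dish_stack, media_bottle, tube_rack, steel_tray, pipette, beaker from where it was at the start of the episode below 0.03 m); the robot touches nothing.
It fails at once if a bystander was moved more than 30 mm or tipped over (distance of any of dish_stack, media_bottle, tube_rack, steel_tray, pipette, beaker from where it was at the start of the episode above 0.03 m or angle between any of dish_stack, media_bottle, tube_rack, steel_tray, pipette, beaker's own z axis and vertical above 0.5 rad).
It also fails if it takes over 58 s, if anything falls off the work surface, if the arm or the gripper's body presses on something with over 40 N, if the wrist force passes 120 N, or if a joint passes its speed limit or range.

## Working session

There is one attempt and no reset: what is moved stays moved. The work goes in short steps, Python scripts to look and compute and a tool call to move; the robot and the scene stay as the last step left them, time stands still between calls to the robot, and variables do not carry over. Pictures are saved under pics/ and viewed, at most 10 in all, crops included, and the job is handed in when it is done.

Besides the shell and the picture viewer there is one more tool, called after "Call:" by a JSON object that holds its "name" and its "arguments". send_rows: Moves the arm, as the interface text tells. Its arguments: {"type":"object","properties":{"plan":{"type":"array","items":{"type":"array","items":{"type":"array","items":{"type":"number"}}}},"fingers":{"type":"number"},"force":{"type":"number"}},"required":["plan"]}

```bash
ls; mkdir -p pics; cat > h.py <<'E'
import numpy as np, cv2
from plant import status, imaging, job
def K(c):
    p=imaging.camera_params(c); f=240/np.tan(np.radians(p["vertical_fov"])/2)
    return p,f
def ray(c,rc):
    p,f=K(c); R=np.array(p["R"]);t=np.array(p["t"])
    d=R.T@np.array([(rc[1]-p["cx"])/f,(rc[0]-p["cy"])/f,1]); return -R.T@t,d/np.linalg.norm(d)
def atz(c,rc,z):
    o,d=ray(c,rc); return o+d*(z-o[2])/d[2]
def tri(a,b):
    (o1,d1),(o2,d2)=a,b
    s=np.linalg.lstsq(np.c_[d1,-d2],o2-o1,rcond=None)[0]
    p,q=o1+d1*s[0],o2+d2*s[1]; return (p+q)/2,np.linalg.norm(p-q)
def proj(c,X):
    p,f=K(c); x=np.array(p["R"])@X+np.array(p["t"]); return [p["cy"]+f*x[1]/x[2],p["cx"]+f*x[0]/x[2]]
E
python3 - <<'E'
from h import *
np.set_printoptions(precision=3,suppress=True)
for c in("scene","side"):
    cv2.imwrite(f"pics/{c}0.png",imaging.capture(c))
R={}
for c in("scene","side"):
    p,f=K(c); print(c,f,-np.array(p["R"]).T@p["t"])
    for n in("wing_grip","lid_knob","lid_pivot","lug","bolt_hinge","canister","dish_stack","block_heater"):
        r=imaging.spot_in(c,n)[:2]; print(c,n,[(np.round(x["at"]),round(x["p"],2)) for x in r])
        if r:R[c,n]=r[0]["at"]
for n in("wing_grip","lid_knob","lid_pivot","lug","canister","dish_stack","block_heater"):
    if ("scene",n) in R and ("side",n) in R: print(n,*tri(ray("scene",R["scene",n]),ray("side",R["side",n])))
o=status.get_obs();print(o["clock"],o["ee_pos"],o["eef_rot"],o["gripper_width"])
E
```

```text
pics
scene 539.5589915346476 [ 1.462 -0.231  0.994]
scene wing_grip [(array([231., 233.]), 0.84)]
scene lid_knob [(array([265., 229.]), 0.57)]
scene lid_pivot [(array([273., 234.]), 0.95)]
scene lug [(array([264., 228.]), 0.98), (array([276., 234.]), 0.58)]
scene bolt_hinge [(array([280., 230.]), 0.69)]
scene canister [(array([277., 232.]), 0.56)]
scene dish_stack [(array([243., 308.]), 0.92)]
scene block_heater [(array([254., 390.]), 0.67)]
side 434.74171259244014 [0.01  0.927 0.909]
side wing_grip [(array([225., 371.]), 0.49), (array([221., 422.]), 0.22)]
side lid_knob [(array([219., 354.]), 0.74)]
side lid_pivot [(array([231., 352.]), 0.78), (array([220., 356.]), 0.75)]
side lug [(array([221., 356.]), 0.69)]
side bolt_hinge [(array([228., 355.]), 0.74)]
side canister [(array([231., 353.]), 0.61)]
side dish_stack [(array([286., 353.]), 0.55)]
side block_heater [(array([300., 285.]), 0.6)]
wing_grip [ 0.456 -0.172  0.13 ] 0.009546203401597675
lid_knob [ 0.538 -0.202  0.105] 0.002993389432746312
lid_pivot [ 0.535 -0.193  0.067] 0.004230142994899878
lug [ 0.53  -0.206  0.099] 0.0026868117134673467
canister [ 0.537 -0.2    0.06 ] 0.002520574332626225
dish_stack [0.427 0.015 0.02 ] 0.005662179586751403
block_heater [0.553 0.197 0.046] 0.0063992356150290785
0.9 [ 0.234 -0.525  0.231] [3.141 0.    0.419] 0.0853633896776092
```

```bash
python3 - <<'E'
import cv2,numpy as np
a=cv2.imread("pics/scene0.png")[180:340,140:340]; b=cv2.imread("pics/side0.png")[160:320,270:470]
cv2.imwrite("pics/both.png",np.vstack([cv2.resize(x,(740,592//2*2))[:,:] for x in(a,)]))
cv2.imwrite("pics/sidec.png",cv2.resize(b,(740,592)))
E
```

```text
(no output)
```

View pics/both.png

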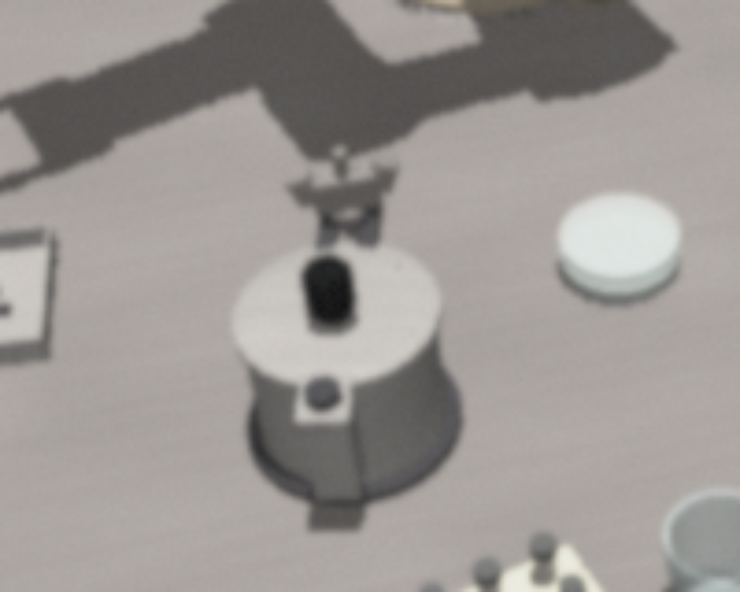

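View pics/sidec.png

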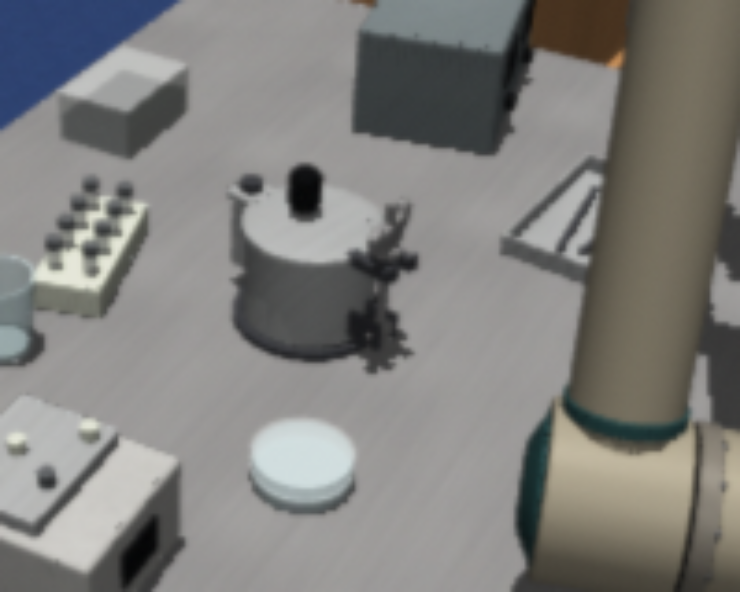

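View pics/scene0.png

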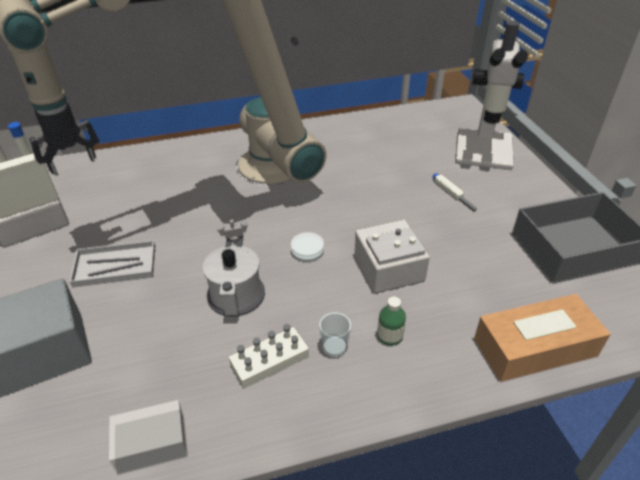

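The scene view shows the knob at about (row 258, col 229), the pivot at (286, 227), the wing plate at (231, 233) and the bolt tip at (221, 232). The side view shows the knob at (211, 352), the wing nut at about (226, 374), and the dishes clear to +y.

```bash
python3 - <<'E'
from h import *
np.set_printoptions(precision=4,suppress=True)
kn=atz("scene",(257.8,228.6),.136);w=atz("scene",(231.4,232.7),.139);t=atz("scene",(221.4,231.9),.166)
print(kn,w,t,tri(ray("scene",(257.8,228.6)),ray("side",(211.4,352.4))),tri(ray("scene",(231.4,232.7)),ray("side",(226,374))))
print(atz("side",(211.4,352.4),.136))
d=kn-w; print(np.linalg.norm(d[:2]),"want .098; yaw",np.degrees(np.arctan2(d[1],d[0])))
p,f=K("wrist"); o=status.get_obs(); print(-np.array(p["R"]).T@p["t"]-o["ee_pos"],np.array(p["R"]),f)
E
```

```text
[ 0.5491 -0.2004  0.136 ] [ 0.4639 -0.1774  0.139 ] [ 0.459  -0.1753  0.166 ] (array([ 0.5456, -0.2012,  0.1343]), np.float64(0.0029268277955560172)) (array([ 0.4502, -0.1755,  0.1254]), np.float64(0.003596853362867362))
[ 0.5441 -0.2008  0.136 ]
0.08818702947745741 want .098; yaw -15.126139681516275
[0.0595 0.0265 0.1422] [[ 0.4076 -0.9131  0.0012]
 [-0.8821 -0.3934  0.2592]
 [-0.2362 -0.1067 -0.9658]] 389.05942357093534
```

Call:
{"name": "send_rows", "arguments": {"plan": [[[50, -34, -5, -7], [100, -67, -9, -15], [150, -101, -9, -23], [200, -135, -9, -31], [250, -169, -9, -39], [300, -202, -9, -46], [341, -230, -9, -51], [341, -230, -9, -51], [341, -230, -9, -51]]], "fingers": -1}}

```text
clock: 2.02
ee_pos: [0.4516, -0.1768, 0.2403]
eef_rot: [-3.141, 0.001, 1.309]
contact_force: [-0.1, 0.1, 0.9]
gripper_width: 0.0852
grip_force: 0.0
```

```bash
python3 - <<'E'
from h import *
np.set_printoptions(precision=4,suppress=True)
o=status.get_obs();print(o["clock"],o["ee_pos"],o["eef_rot"],o["joint_positions"])
cv2.imwrite("pics/w1.png",imaging.capture("wrist"))
for n,z in(("wing_grip",.139),("lid_knob",.136),("lug",.108),("lid_pivot",.11)):
    for r in imaging.spot_in("wrist",n)[:2]: print(n,np.round(r["at"]),round(r["p"],2),atz("wrist",r["at"],z))
E
```

```text
2.025 [ 0.4516 -0.1768  0.2403] [-3.1414  0.001   1.3092] [-0.516   0.1343  1.6696 -0.001   1.3377 -0.2542]
wing_grip [237. 329.] 0.8 [ 0.4524 -0.1747  0.139 ]
lid_knob [225. 448.] 0.95 [ 0.5292 -0.1883  0.136 ]
lid_pivot [222. 433.] 0.57 [ 0.5255 -0.1909  0.11  ]
```

View pics/w1.png

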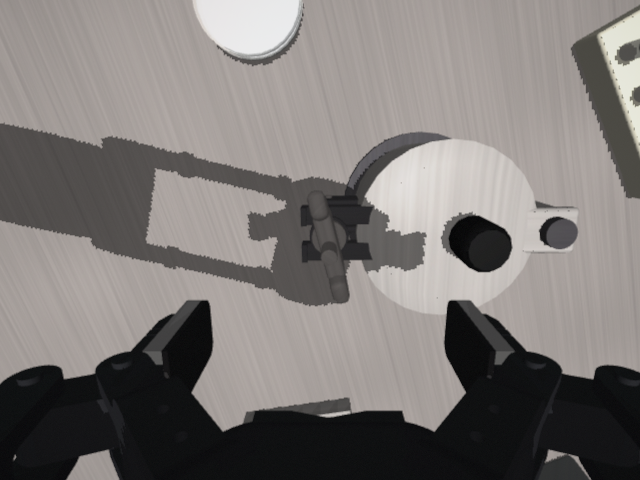

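The wrist view shows the wing nut centred near (240, 329). Its ears run from (205, 317) to (290, 340), so it sits about 15° anticlockwise of the lug. The knob top is at (250, 491) and the pivot at (233, 558).

```bash
python3 - <<'E'
from h import *
np.set_printoptions(precision=4,suppress=True)
a=atz("wrist",(202,317),.150);b=atz("wrist",(292,341),.150);print("ears",a,b,(a+b)/2,np.linalg.norm(a-b),np.degrees(np.arctan2(*(a-b)[[1,0]])))
for z in (.15,.166): print("c",atz("wrist",(238,329),z))
k=atz("wrist",(250,491),.155);p=atz("wrist",(233,559),.120);l=atz("wrist",(227,448),.110)
print(k,p,l,[np.linalg.norm(x) for x in((k-p)[:2],(l-p)[:2])])
for u,v in((k,p),(l,p)): d=v-u; print(np.degrees(np.arctan2(d[1],d[0])))
m=imaging.regions_of("wrist","wing_nut")
if m:
    ys,xs=np.nonzero(m[0]["region"]); print(m[0]["p"],len(xs),cv2.minAreaRect(np.c_[xs,ys].astype(np.float32)))
c=p[:2]+0; y=np.radians(-15)
for r in(.078,.164): print(p[:2]-r*np.array([np.cos(y),np.sin(y)]))
E
```

```text
ears [ 0.4519 -0.1493  0.15  ] [ 0.4513 -0.2094  0.15  ] [ 0.4516 -0.1793  0.15  ] 0.06005511924003482 89.34483594916128
c [ 0.4531 -0.1728  0.15  ]
c [ 0.4541 -0.1688  0.166 ]
[ 0.5468 -0.2045  0.155 ] [ 0.6064 -0.2185  0.12  ] [ 0.5352 -0.1972  0.11  ] [np.float64(0.061250069823562625), np.float64(0.0743549817086761)]
-13.136365234937566
-16.613721304293556
0.77 2220 ((329.861572265625, 246.39230346679688), (115.35228729248047, 33.861480712890625), 82.87498474121094)
[ 0.5311 -0.1983]
[ 0.448 -0.176]
```

Call:
{"name": "send_rows", "arguments": {"plan": [[[0, 0, 40, -8], [0, 0, 80, -14], [0, 0, 117, -14], [0, 0, 117, -14]]], "fingers": -1}}

```text
clock: 2.82
ee_pos: [0.4496, -0.176, 0.1211]
eef_rot: [-3.136, -0.003, 1.552]
contact_force: [0.1, 0.1, 1.0]
gripper_width: 0.0853
grip_force: 0.0
```

Call:
{"name": "send_rows", "arguments": {"plan": [[[0, 0, 0, 0], [0, 0, 0, 0], [0, 0, 0, 0], [0, 0, 0, 0], [0, 0, 0, 0], [0, 0, 0, 0]]], "fingers": 1, "force": 60}}

```text
clock: 3.58
ee_pos: [0.4515, -0.1767, 0.1238]
eef_rot: [-3.141, 0.001, 1.554]
contact_force: [-2.7, -1.2, 5.7]
gripper_width: 0.0106
grip_force: 62.3
```

Call:
{"name": "send_rows", "arguments": {"plan": [[[0, 0, -0.4, -10], [0, 0, -0.9, -20], [0, 0, -1.3, -30], [0, 0, -1.7, -40], [0, 0, -2.1, -50], [0, 0, -2.5, -60], [0, 0, -3, -70], [0, 0, -3.4, -80], [0, 0, -3.8, -90], [0, 0, -4.2, -100]]]}}

```text
clock: 4.82
ee_pos: [0.4492, -0.1788, 0.1278]
eef_rot: [-3.138, -0.006, -2.977]
contact_force: [-8.6, -7.5, 7.4]
gripper_width: 0.0109
grip_force: 62.6
```

Call:
{"name": "send_rows", "arguments": {"plan": [[[0, 0, -0.4, -10], [0, 0, -0.6, -15], [0, 0, -0.6, -15]]]}}

```text
clock: 5.2
ee_pos: [0.4494, -0.1793, 0.1285]
eef_rot: [-3.138, -0.007, -2.72]
contact_force: [-7.1, -7.6, 6.4]
gripper_width: 0.0104
grip_force: 62.6
```

```bash
python3 - <<'E'
from h import *
o=status.get_obs();print(o["clock"],o["joint_positions"],o["eef_rot"],o["ft_torque"])
cv2.imwrite("pics/w2.png",imaging.capture("wrist"))
E
```

```text
5.2 [-0.51791299  0.2260978   1.85235859 -0.00858599  1.0646885  -2.50610554] [-3.13840076 -0.00696902 -2.72003943] [-1.27326181  1.46075669  0.04044135]
```

View pics/w2.png

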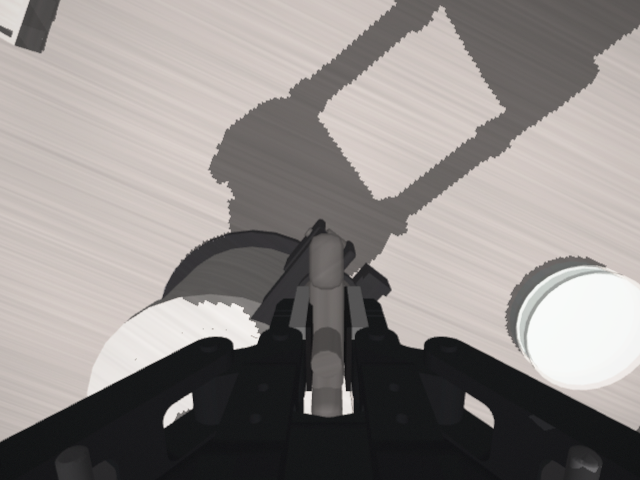

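The nut turned with the gripper: the ears are held between the pads at about (320, 325). Next I regrasp half a turn back.

Call:
{"name": "send_rows", "arguments": {"plan": [[[0, 0, 0, 0], [0, 0, 0, 0], [0, 0, 0, 0], [0, 0, 0, 0], [0, 0, -35, 0], [0, 0, -35, 10], [0, 0, -35, 20], [0, 0, -35, 30], [0, 0, -35, 40], [0, 0, -35, 50]]], "fingers": -1}}

```text
clock: 6.5
ee_pos: [0.4519, -0.1764, 0.163]
eef_rot: [3.141, 0.0, 2.682]
contact_force: [-0.1, 0.7, 0.2]
gripper_width: 0.0856
grip_force: 0.0
```

Call:
{"name": "send_rows", "arguments": {"plan": [[[0, 0, 0, 10], [0, 0, 0, 20], [0, 0, 0, 30], [0, 0, 0, 40], [0, 0, 0, 50], [0, 0, 0, 60], [0, 0, 0, 70], [0, 0, 0, 80], [0, 0, 0, 90], [0, 0, 0, 100]]]}}

```text
clock: 7.75
ee_pos: [0.4519, -0.1764, 0.163]
eef_rot: [-3.142, -0.0, 0.937]
contact_force: [-0.0, 0.2, -0.3]
gripper_width: 0.0856
grip_force: 0.0
```

Call:
{"name": "send_rows", "arguments": {"plan": [[[0, 0, 0, 10], [0, 0, 0, 20], [0, 0, 0, 30], [0, 0, 17, 30], [0, 0, 35, 30], [0, 0, 35, 30]]]}}

```text
clock: 8.5
ee_pos: [0.4509, -0.1759, 0.127]
eef_rot: [-3.139, 0.002, 0.419]
contact_force: [-0.5, 0.1, 0.2]
gripper_width: 0.0862
grip_force: 0.0
```

Call:
{"name": "send_rows", "arguments": {"plan": [[[0, 0, 0, 0], [0, 0, 0, 0], [0, 0, 0, 0], [0, 0, 0, 0], [0, 0, 0, 0], [0, 0, 0, 0]]], "fingers": 1}}

```text
clock: 9.25
ee_pos: [0.4524, -0.1777, 0.1286]
eef_rot: [3.139, -0.0, 0.419]
contact_force: [-0.2, -3.4, 1.4]
gripper_width: 0.0106
grip_force: 62.2
```

```bash
python3 - <<'E'
from h import *
o=status.get_obs();print(o["clock"],o["joint_positions"],o["eef_rot"],o["ft_torque"])
cv2.imwrite("pics/w3.png",imaging.capture("wrist"))
E
```

```text
9.25 [-5.16458644e-01  2.26672090e-01  1.85125293e+00 -1.59293701e-03
  1.06133238e+00  6.35923055e-01] [ 3.13888731e+00 -2.66371796e-04  4.19190255e-01] [-0.71290965 -0.01587335  0.06952178]
```

View pics/w3.png

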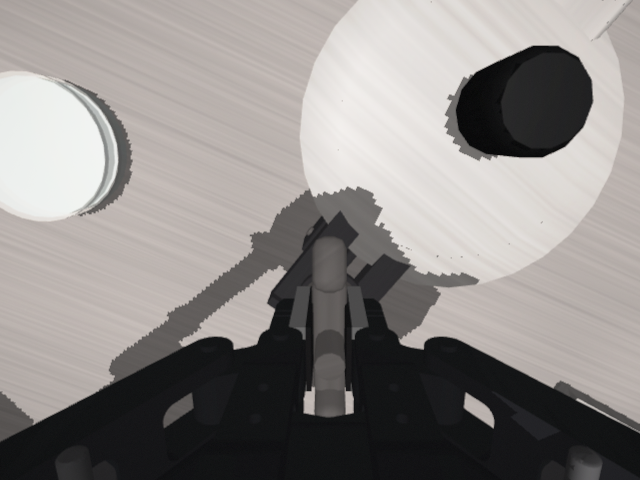

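The pads hold the plate again at about (330, 328). I'll turn it 50° further, to about 3.1 rad.

Call:
{"name": "send_rows", "arguments": {"plan": [[[0, 0, -0.4, -10], [0, 0, -0.8, -20], [0, 0, -1.3, -30], [0, 0, -1.7, -40], [0, 0, -2.1, -50], [0, 0, -2.1, -50]]]}}

```text
clock: 10.05
ee_pos: [0.4516, -0.1768, 0.1305]
eef_rot: [-3.141, 0.001, 1.29]
contact_force: [-1.3, -3.7, 4.8]
gripper_width: 0.0107
grip_force: 62.5
```

Call:
{"name": "send_rows", "arguments": {"plan": [[[0, 0, 0, 0], [0, 0, 0, 0], [0, 0, 0, 0], [0, 0, 0, 0], [0, 0, -25, 0], [0, 0, -50, 0], [0, 36, -50, 0], [0, 36, -50, 0]]], "fingers": -1}}

```text
clock: 11.05
ee_pos: [0.4887, -0.1873, 0.1806]
eef_rot: [3.139, 0.0, 1.291]
contact_force: [-0.1, -0.1, -0.4]
gripper_width: 0.0855
grip_force: 0.0
```

Call:
{"name": "send_rows", "arguments": {"plan": [[[0, 0, 0, 0], [0, 0, 0, 0], [0, 0, 0, 0], [0, 0, 0, 0], [0, 0, 0, 0], [0, 0, 25, 0], [0, 0, 56, 0], [0, 0, 56, 0]]], "fingers": 1}}

```text
clock: 12.05
ee_pos: [0.4847, -0.1855, 0.1223]
eef_rot: [-3.136, -0.001, 1.291]
contact_force: [-0.3, 0.6, 0.1]
gripper_width: 0.0001
grip_force: 0.0
```

```bash
python3 - <<'E'
from h import *
o=status.get_obs();print(o["clock"],o["joint_positions"],o["eef_rot"],o["ft_torque"])
cv2.imwrite("pics/w4.png",imaging.capture("wrist"))
E
```

```text
12.05 [-4.99657256e-01  2.82526958e-01  1.78775756e+00 -7.79966414e-05
  1.07671804e+00 -2.20228310e-01] [-3.13629845e+00 -1.11498815e-03  1.29140160e+00] [-0.00121756  0.00243032  0.004507  ]
```

View pics/w4.png

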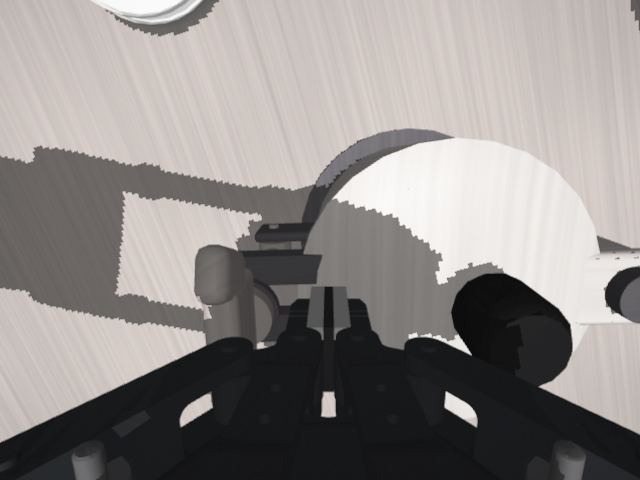

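The closed fingers at (310, 328) stand between the nut (300, 225) and the knob, so I push outward.

Call:
{"name": "send_rows", "arguments": {"plan": [[[0, -12, 0, 0], [0, -24, 0, 0], [0, -36, 0, 0], [0, -48, 0, 0], [0, -60, 0, 0], [0, -72, 0, 0], [0, -84, 0, 0], [0, -96, 0, 0], [0, -104, 0, 0], [0, -104, 0, 0]]]}}

```text
clock: 13.35
ee_pos: [0.386, -0.1576, 0.1242]
eef_rot: [3.142, 0.0, 1.291]
contact_force: [0.3, -0.6, -0.2]
gripper_width: -0.0001
grip_force: 0.0
```

Call:
{"name": "send_rows", "arguments": {"plan": [[[0, 10, -50, 0], [0, 60, -80, 0], [0, 110, -80, 0], [0, 110, -80, 0]]]}}

```text
clock: 13.85
ee_pos: [0.4961, -0.1897, 0.2042]
eef_rot: [3.138, 0.001, 1.292]
contact_force: [-1.2, -0.6, 0.1]
gripper_width: 0.0003
grip_force: 0.0
```

```bash
python3 - <<'E'
from h import *
np.set_printoptions(precision=4,suppress=True)
o=status.get_obs();print(o["clock"],o["joint_positions"],o["ee_pos"],o["eef_rot"])
cv2.imwrite("pics/w5.png",imaging.capture("wrist"))
for n,z in(("lid_knob",.136),("lid_pivot",.11)):
    for r in imaging.spot_in("wrist",n)[:1]: print(n,np.round(r["at"]),round(r["p"],2),atz("wrist",r["at"],z))
E
```

```text
13.85 [-0.4963  0.2255  1.6447  0.0002  1.2681 -0.2177] [ 0.4961 -0.1897  0.2042] [3.1383 0.0005 1.2922]
lid_knob [236. 391.] 0.8 [ 0.5288 -0.1857  0.136 ]
lid_pivot [227. 380.] 0.97 [ 0.5253 -0.1854  0.11  ]
```

View pics/w5.png

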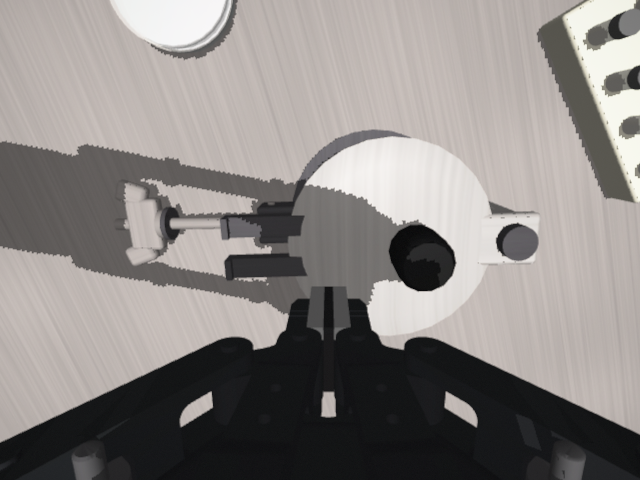

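The bolt lies down in front, with its nut at (222, 140). The lid is still shut, with the knob top near (257, 430). Next I grasp the knob.

Call:
{"name": "send_rows", "arguments": {"plan": [[[0, 12, 0, -10], [0, 25, 0, -20], [0, 38, 0, -30], [1, 51, 0, -40], [1, 51, 0, -50], [1, 51, 0, -60], [1, 51, 0, -70], [1, 51, 20, -80], [1, 51, 50, -90], [1, 51, 80, -90]]], "fingers": -1}}

```text
clock: 15.25
ee_pos: [0.5401, -0.2008, 0.1237]
eef_rot: [-3.141, -0.0, 2.863]
contact_force: [0.8, -0.6, 0.8]
gripper_width: 0.0853
grip_force: 0.0
```

Call:
{"name": "send_rows", "arguments": {"plan": [[[0, 0, 0, 0], [0, 0, 0, 0], [0, 0, 0, 0], [0, 0, 0, 0], [0, 0, 0, 0], [0, 0, 0, 0]]], "fingers": 1, "force": 40}}

```text
clock: 16.0
ee_pos: [0.5422, -0.2019, 0.126]
eef_rot: [-3.14, 0.003, 2.862]
contact_force: [-1.6, 0.0, 6.6]
gripper_width: 0.0307
grip_force: 39.9
```

```bash
python3 - <<'E'
from h import *
np.set_printoptions(precision=4,suppress=True)
o=status.get_obs();print(o["clock"],o["joint_positions"],o["ee_pos"],o["eef_rot"],o["gripper_width"])
T=o["eef_rot"][2]; X=np.array([np.cos(T),np.sin(T)]);Y=np.array([np.sin(T),-np.cos(T)])
P=np.array([.610,-.219]); k=np.array([.546,-.2025]); v=k-P
for a in range(0,86,8):
    r=-np.radians(a); w=P+np.array([[np.cos(r),-np.sin(r)],[np.sin(r),np.cos(r)]])@v-k
    print(a,np.round([w@X*1000,w@Y*1000],1))
E
```

```text
16.0 [-0.4763  0.3563  1.6613 -0.0006  1.121  -1.7674] [ 0.5422 -0.2019  0.126 ] [-3.1404  0.0028  2.8621] 0.03065616500187048
0 [0. 0.]
8 [-0.4  9.2]
16 [-2.1 18.3]
24 [-5. 27.]
32 [-9.1 35.3]
40 [-14.3  42.9]
48 [-20.5  49.7]
56 [-27.6  55.6]
64 [-35.5  60.4]
72 [-43.9  64.1]
80 [-52.8  66.5]
```

Call:
{"name": "send_rows", "arguments": {"plan": [[[0, 9, 0, 8], [-2, 18, 0, 16], [-5, 27, 0, 24], [-9, 35, 0, 32], [-14, 43, 0, 40], [-20, 50, 0, 48], [-28, 56, 0, 56], [-35, 60, 0, 64], [-44, 64, 0, 72], [-53, 66, 0, 80]]]}}

```text
clock: 17.25
ee_pos: [0.6149, -0.1494, 0.1261]
eef_rot: [3.133, -0.005, 1.463]
contact_force: [7.1, 6.6, 3.4]
gripper_width: 0.0305
grip_force: 39.8
```

Call:
{"name": "send_rows", "arguments": {"plan": [[[0, 0, 0, 0], [0, 0, 0, 0], [0, 0, 0, 0]]]}}

```text
clock: 17.62
ee_pos: [0.615, -0.1494, 0.1261]
eef_rot: [3.133, -0.005, 1.467]
contact_force: [8.5, 7.0, 3.8]
gripper_width: 0.0311
grip_force: 40.0
```

Call:
{"name": "send_rows", "arguments": {"plan": [[[0, 0, 0, 0], [0, 0, 0, 0], [0, 0, 0, 0], [0, 0, 0, 0], [0, 0, 0, 0], [0, 0, -40, 0], [0, 0, -90, 0], [0, 0, -120, 0], [0, 0, -120, 0]]], "fingers": -1}}

```text
clock: 18.75
ee_pos: [0.6121, -0.153, 0.2473]
eef_rot: [3.135, 0.002, 1.466]
contact_force: [-0.2, -0.5, 0.1]
gripper_width: 0.0855
grip_force: 0.0
```

```bash
python3 - <<'E'
from h import *
o=status.get_obs();print(o["clock"],o["ee_pos"],o["contact_force"])
cv2.imwrite("pics/s9.png",cv2.resize(imaging.capture("scene")[160:340,120:360],(800,600)))
E
```

```text
18.75 [ 0.61209782 -0.15299407  0.24731658] [-0.1689502  -0.53619682  0.07261725]
```

View pics/s9.png

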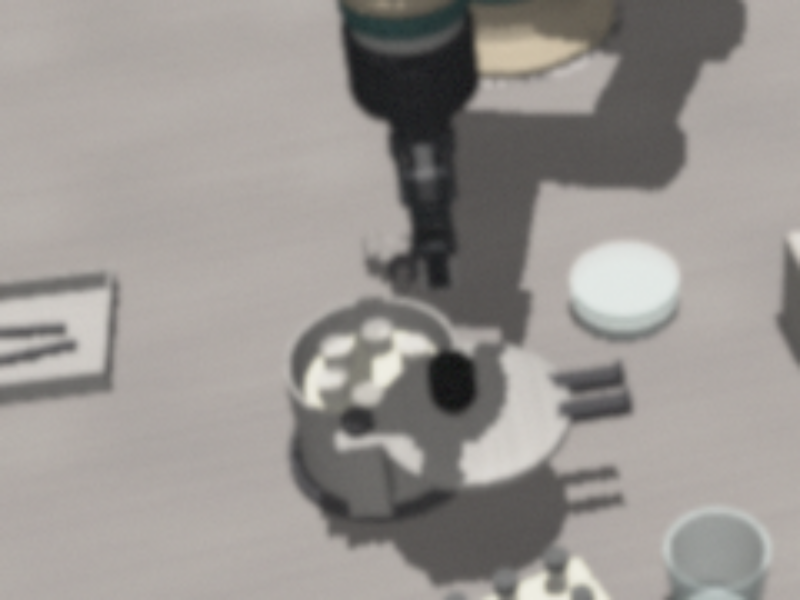

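The lid (knob at (380, 452)) is swung aside by about 80°, with the tubes exposed at (365, 360). The dishes and beaker are unmoved and the gripper is clear.

```bash
python3 -c "
from plant import job; print(job.hand_in())"
```

```text
the job is handed in; nothing more can be done
None
```

The canister is open and the job is handed in at about 19 s on the robot's clock: wing nut loosened to about 3.1 rad, bolt lying down in front, lid swung aside about 1.4 rad, bystanders not touched, gripper clear. The hand-in returned no verdict, and these angles are my estimates from the tool's motion and the pictures.

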